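# Put the flashlight on timed charge

### The job

Put the flashlight on to charge: lay it flat in the charging cradle with its tail cap at the tall charging block and its lens at the low end wall, setting it down gently rather than dropping it. Then wind the charger's timer clockwise past the double top mark and turn it back down so that its pointer stands at the steel tab on the rim. Let go of everything, leave the tab where it is and do not disturb the other things on the bench.

Things in the scene. Friction and masses are not known exactly. Their poses are not given: they have to be found in the camera images.
- flashlight: Loose green flashlight lying on the bench, 150 mm long, 0.13 to 0.25 kg. Round grip 34 mm thick (x -55 to 25 mm) between two eight-sided ends 48 mm across: the head with the glass lens, 50 mm long, at +x; the tail cap, 20 mm long with a rubber button 3 mm proud, at -x. Origin: mid-length on the underside, 24 mm below its axis; x runs from tail to lens.
- light_mid (a point): Middle of the flashlight's length, on its axis, 24 mm above what it lies on.
- light_grip (a point): Point on the flashlight's axis in the middle of the round grip, 12 mm from light_mid towards the tail; a good place to grasp across it.
- lens (a point): Centre of the lens face, on the flashlight's axis 75 mm from light_mid.
- cradle: Fixed black charging cradle, 204 x 92 mm. Origin: centre of its underside; x along the trough. Tall charging block, 62 mm wide, at x -102 to -80 mm, top 57 mm above the bench; low end wall at x 90 to 102 mm, top 30 mm. Four cheeks, tops 28 mm, inner faces at y -31 and 31 mm, at x -80 to -50 and 55 to 90 mm; between them the sides are open. Floor 12 mm above the bench.
- cradle_seat (a point): Centre of the trough's 170 mm free length, 36 mm above the bench: light_mid's place when the flashlight rests in the cradle. Axes as the cradle's.
- console: Fixed grey wedge-shaped timer box, 150 deep, 160 wide, 25 mm high in front, 112 at the back. Origin: centre of its underside; x points from low front to high back. The face normal leans 30 degrees from vertical towards -x. Its round scale, 144 mm across, has one long mark at zero (top of slope), small 5-minute ticks, and a double long mark 3 mm high, the top mark (60 min).
- dial (a joint): Timer dial: 0 with the pointer straight up the slope at the zero mark, grows clockwise as seen facing the dial; 2.5 rad is the top mark, stop at 2.9 rad. Stiff (about 0.06 N m), stays where it is left.
- dial_grip (a point): On the dial's axis, at the height to grip. Frame turns with the dial: x along the pointer, z out of the face. White disc 94 mm across carrying a black grip bar 60 mm long (30 mm either side of the axis), 16 wide, 32 high; one end runs on as a tapered nib to 52 mm from the axis. The disc's surface is 24 mm below this point, the bar's top 8 mm above it.
- pointer (a point): Tip of the nib, 52 mm from the axis.
- tab (a joint): Dark steel tab on the scale's rim, 12 mm wide, 54 to 69 mm from the dial's axis, 9 mm high (its top 3 mm below the disc's surface); it marks the minutes to set. Same zero and direction as the dial: the dial points at it when both values are equal. Held by strong friction; not to be moved.
- tab_mark (a point): Where the nib's tip comes when the dial points at the tab.
- top_mark (a point): Where the nib's tip comes when the dial points at the top mark.
- mug: Loose white mug, 82 mm in diameter, 95 mm high, ring handle; leave alone. Origin: centre of its underside.
- padlock: Loose steel padlock lying flat, body 48 x 56 x 26 mm, shackle to +y; leave alone. Origin: under its body.
- paperweight: Loose glass dome paperweight, 80 mm in diameter, 55 mm high; leave alone. Origin: centre of its underside.
- flask: Loose steel flask standing upright, 60 mm in diameter, 130 mm high; leave alone. Origin: centre of its underside.
- clothes_peg: Loose wooden clothes peg, 85 mm long along x, 18 mm high; leave alone. Origin: centre of its underside.
- wax_tin: Loose round aluminium tin, 76 mm in diameter, 30 mm high; leave alone. Origin: centre of its underside.
There are look-alikes about, which are no part of the job. There is more than one size of the flashlight; the job needs the smaller.

How it is judged:
On the way, in this order (a step that is already met when the one before it is completed fails the run):
1. the flashlight lies in the cradle, tail at the block, lens at the low end wall (x of light_mid in the frame of cradle between -0.013 and 0.023 m and y of light_mid in the frame of cradle between -0.012 and 0.012 m and z of light_mid in the frame of cradle between 0.03 and 0.042 m and x of lens in the frame of cradle above 0.055 m and z of lens in the frame of cradle below 0.044 m and linear speed of flashlight below 0.03 m/s and contact force between the fingers and flashlight below 0.1 N), for 0.2 s.
2. the dial is wound past the top mark (value of joint dial above 2.5 rad), for 0.1 s.
At the end, for the whole second after the job is handed in: The flashlight lies released and at rest in the cradle (middle within 18 mm along and 12 mm across of the trough's centre, axis 30 to 42 mm up), lens at the low end wall; the pointer's tip is within 6 mm of the tab's mark, after having passed the top mark (x of light_mid in the frame of cradle between -0.013 and 0.023 m and y of light_mid in the frame of cradle between -0.012 and 0.012 m and z of light_mid in the frame of cradle between 0.03 and 0.042 m and x of lens in the frame of cradle above 0.055 m and z of lens in the frame of cradle below 0.044 m and linear speed of flashlight below 0.02 m/s and distance between pointer and tab_mark below 0.006 m and velocity of joint dial between -0.05 and 0.05 rad/s); the robot touches nothing.
It fails at once if the flashlight let go more than 40 mm above where it would rest on the bench (height (world z) of light_mid above 0.068 m and contact force between the fingers and flashlight below 0.05 N).
It fails at once if the tab moved by more than 6 mm (distance of tab_mark from where it was at the start of the episode above 0.006 m).
It fails at once if another loose thing (mug, padlock, paperweight, peg, tin, flask) pushed away by more than 30 mm, or the mug tipped (distance of any of mug, padlock, paperweight, clothes_peg, wax_tin, flask from where it was at the start of the episode above 0.03 m or angle between mug's own z axis and vertical above 0.5 rad).
It also fails if it takes over 72 s, if anything falls off the work surface, if the arm or the gripper's body presses on something with over 40 N, if the wrist force passes 120 N, or if a joint passes its speed limit or range.

### The arm

A 6-joint arm with a two-finger parallel gripper is mounted at the origin on the work surface. World frame = base frame: x ahead of the robot, y to its left, z up, the work surface at z = 0. Lengths are in m, angles in rad, forces in N, time in s.
With the tool pointing down it reaches from about 0.375 to 0.975 m from the base axis. Payload 3.8 kg.
Tool frame: the origin (TCP) lies at the very end of the fingers, on their centre line; the grasp point (between the pads) lies grip_depth behind it (grip_depth is the distance from the TCP to the grasp point, in m); z points along the fingers, y is the line along which they close (so a half turn about z gives the same grasp; the last joint's range is limited). The gripper opens to 85 mm and grips with 20 to 120 N. Pads are 22 mm wide; open, the fingers measure 114 mm over their backs; the gripper's body (76 mm by 85 mm) begins 54 mm behind the grasp point. The pads swing forward as they close: fully open they stand 13 mm farther back than shut.
Start: joints at [-1.275, 0.264, 1.604, -0, 1.274, -0.037], TCP at [0.221, -0.638, 0.231] pointing down, gripper open.
Joint ranges: [-2.63, 2.63], [-0.94, 2.18], [0.31, 2.57], [-1.31, 4.45], [0, 2.66], [-2.55, 2.55]. Speed limits (rad/s): [2.57, 2.57, 3.14, 3.14, 3.14, 3.14].

### API

Orientations are given as a 3x3 rotation matrix whose columns are the frame's x, y, z axes.
In Python, from rig import read_state, read_camera, get_calibration, hand_in, trace, pinpoint, grip_depth gives the robot as it stands.
- The arm moves only by the tool drive_tool, never from a script. Its argument "motion" is a list of rows, each a list of 7 numbers: the shift along the tool's x, y, z normalised to -1 to 1, where 1 is 250 mm, then the turn, a rotation vector about the tool's x, y, z normalised to -1 to 1, where 1 is 45 degrees, then the opening, from 0 (shut) to 1 (fully open). A call has 1 to 12 rows; each row is the pose to reach, as a shift and turn from the pose commanded when the call began, along the tool's axes at that moment; what a row does not reach only later rows make up. A row lasts 1/10 s, in which the tool goes at most 50 mm and 8.59 degrees, less where a joint would pass 70% of its speed; a pose out of reach is approached as far as the arm can. A call with a number of a shift or a turn outside -1 to 1 is refused whole. A call with a gripper value outside its range is refused whole. The fingers move at their own pace and stop on an object; the grip force is fixed at half the most. Time passes only in rows, so rows that repeat a pose let the fingers close. It gives the time, the measured TCP pose, the force, the opening and the grip force at its end, in the units of the state.
- read_state(): the state, without advancing time (a new reading comes with each control period).
- read_camera(name): name is "side" or "top"; returns (picture, depth): 384x512x3 uint8, blue, green, red; 384x512 float32, m along the optical axis (not along the pixel's ray), 0 where there is no reading.
- get_calibration(name): a dict with "camera_matrix" (3x3 intrinsics, pixels), "distortion" ([k1, k2, p1, p2, k3] as OpenCV has them; the pictures are not rectified), "R" (3x3) and "t" (3): a world point X has camera coordinates R X + t. Camera axes: x right, y down, z forward; pixel columns grow to the right and rows downward; lengths in m; the calibration is good to about 2 mm. A picture is of the moment at which its call begins. get_calibration takes no time and is no camera call.
- hand_in(): hands the job in; it is judged then, once.
Trained networks look in the newest picture that a camera, given by its name, has taken for a name from the list of things; names that differ only in an ending like _2 or _b are one class to them, and where a whole thing is asked for, a point or a joint stands for the part that bears it (a point fixed in the world has none). Each returns a list of dicts, best first, with "conf" (0 to 1); they miss things now and then, are a little off and sometimes report something else, mostly with a low value. They report only what shows in the picture. A call takes as long as a camera call. They do not tell look-alikes from the thing itself.
- trace(camera, thing): "pixels" (384x512 bool, what is visible of it).
- pinpoint(camera, thing): "centre" ([x, y, z] in m, in world coordinates, good to about 4 mm: a listed point, or the origin of a listed thing).
The state is a dict: "time": time; "joint_positions": joint angles; "joint_vel": joint speeds; "joint_torque": joint torques, N m; "tool_pos": TCP position; "ee_rot": TCP orientation; "ft_force": force on the tool from outside, world axes, zero at the start; "ft_torque": the same for the moment, N m; "gripper_width": finger opening in m; "grasp_force": force on a finger pad.
Only numpy, scipy, OpenCV 4.12 (cv2) and the standard library are available. Lean on these libraries where they do the work, as an engineer would, in place of code of your own. Each camera call takes 0.05 s, during which the arm holds its last target. There are 200 camera calls.

## Working session

There is one attempt and no reset: what is moved stays moved. The work goes in short steps, Python scripts to look and compute and a tool call to move; the robot and the scene stay as the last step left them, time stands still between calls to the robot, and variables do not carry over. Pictures are saved under pics/ and viewed, at most 10 in all, crops included, and the job is handed in when it is done.

Besides the shell and the picture viewer there is one more tool, called after "Request:" by a JSON object that holds its "op" and its "data". drive_tool: Moves the arm, as the interface text tells. Its arguments: {"type":"object","properties":{"motion":{"type":"array","items":{"type":"array","items":{"type":"number"}}}},"required":["motion"]}

```bash
mkdir -p pics; ls
cat > h.py <<'E'
import numpy as np, cv2
from rig import *
def ray(cam,px):
    c=get_calibration(cam);K=np.array(c["camera_matrix"]);D=np.array(c["distortion"])
    return cv2.undistortPoints(np.array(px,float).reshape(-1,1,2),K,D)[:,0]
def world(cam,px,depth):
    c=get_calibration(cam);n=ray(cam,px);z=np.array(depth).reshape(-1,1)
    return (np.hstack([n*z,z])-np.array(c["t"]))@np.array(c["R"])
def proj(cam,P):
    c=get_calibration(cam);return cv2.projectPoints(np.array(P,float).reshape(-1,1,3),cv2.Rodrigues(np.array(c["R"],float))[0],np.array(c["t"],float),np.array(c["camera_matrix"]),np.array(c["distortion"]))[0][:,0]
E
python3 - <<'E'
from h import *
print("gd",grip_depth() if callable(grip_depth) else grip_depth)
np.set_printoptions(precision=4,suppress=True)
s=read_state();print(s['tool_pos'],s['ee_rot'],s['time'],s['gripper_width'])
for c in("top","side"):
    p,d=read_camera(c);cv2.imwrite(f"pics/{c}0.png",cv2.resize(p,(800,600)) )
    np.save(f"{c}_d.npy",d);np.save(f"{c}_p.npy",p)
    for t in "flashlight light_mid light_grip lens cradle cradle_seat console dial_grip pointer tab_mark top_mark mug padlock paperweight flask clothes_peg wax_tin".split():
        r=pinpoint(c,t);print(c,t,[(np.round(q["centre"],3).tolist(),round(q["conf"],2)) for q in r[:3]])
E
```

```text
pics
gd 0.0187
[ 0.2203 -0.6373  0.23  ] [[ 0.9451  0.3267 -0.0006]
 [ 0.3267 -0.9451  0.0021]
 [ 0.0001 -0.0022 -1.    ]] 0.0 0.0852389722541262
top flashlight [([0.188, 0.326, -0.001], 0.73), ([0.442, -0.036, -0.001], 0.71)]
top light_mid [([0.441, -0.038, 0.027], 0.69), ([0.611, -0.29, 0.034], 0.49)]
top light_grip [([0.171, 0.33, 0.028], 0.62), ([0.436, -0.046, 0.022], 0.61), ([0.408, 0.171, 0.003], 0.57)]
top lens [([0.428, 0.036, 0.028], 0.83)]
top cradle [([0.61, -0.295, -0.002], 0.64), ([0.764, -0.091, -0.001], 0.49), ([0.392, 0.304, -0.002], 0.25)]
top cradle_seat [([0.608, -0.288, 0.038], 0.59)]
top console [([0.583, 0.284, -0.0], 0.93), ([0.76, -0.086, 0.001], 0.75)]
top dial_grip [([0.568, 0.294, 0.105], 0.65), ([0.428, 0.038, 0.022], 0.63)]
top pointer [([0.619, 0.274, 0.11], 0.77)]
top tab_mark [([0.557, 0.24, 0.082], 0.43)]
top top_mark [([0.528, 0.274, 0.06], 0.79)]
top mug [([0.648, 0.001, -0.002], 0.88)]
top padlock [([0.388, 0.304, -0.002], 0.58)]
top paperweight [([0.762, -0.087, 0.002], 0.81)]
top flask [([0.412, 0.169, 0.004], 0.93), ([0.435, -0.048, 0.02], 0.52
[... 664 characters left out ...]
 0.001], 0.59)]
side console [([0.584, 0.284, 0.001], 0.71)]
side dial_grip [([0.566, 0.292, 0.103], 0.83), ([0.76, -0.084, -0.001], 0.66)]
side pointer [([0.615, 0.272, 0.113], 0.96)]
side tab_mark [([0.555, 0.24, 0.081], 0.5), ([0.606, -0.291, 0.034], 0.38), ([0.645, 0.0, 0.002], 0.28)]
side top_mark [([0.535, 0.274, 0.058], 0.8), ([0.757, -0.086, -0.003], 0.74), ([0.556, 0.242, 0.083], 0.44)]
side mug [([0.647, 0.0, 0.001], 0.58)]
side padlock [([0.388, 0.304, 0.003], 0.84), ([0.76, -0.085, 0.0], 0.32)]
side paperweight [([0.758, -0.085, -0.004], 0.64)]
side flask [([0.414, 0.174, 0.0], 0.79)]
side clothes_peg [([0.41, -0.189, -0.001], 0.59)]
side wax_tin [([0.398, -0.341, -0.002], 0.63)]
```

View pics/top0.png

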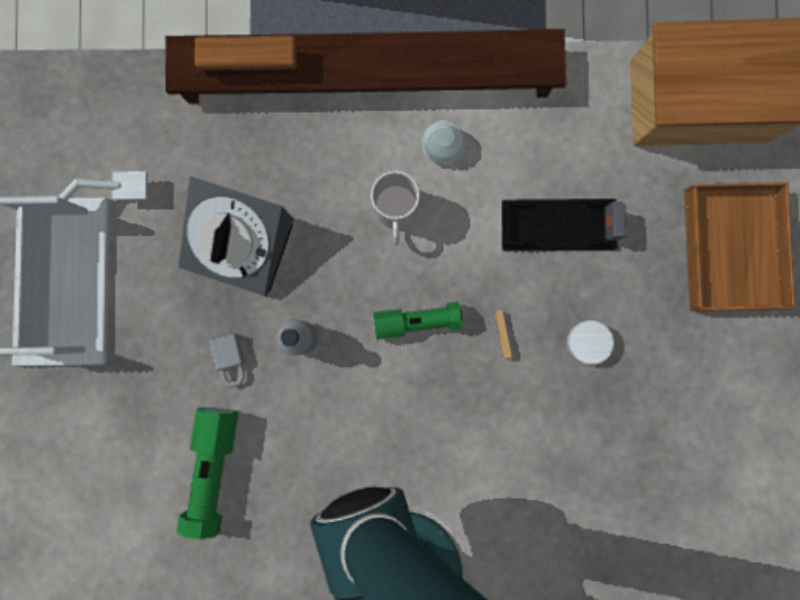

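View pics/side0.png

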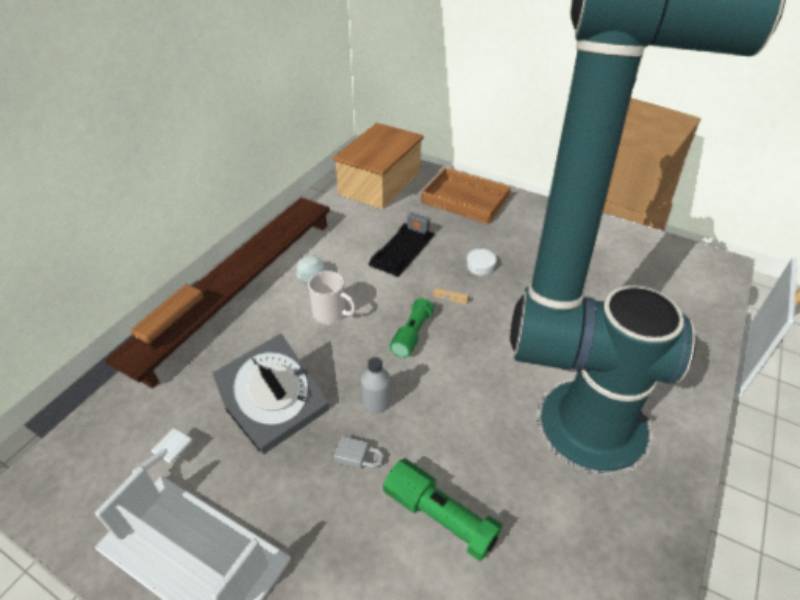

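```bash
cat > m.py <<'E'
from h import *
np.set_printoptions(precision=4,suppress=True)
def cloud(cam,thing,near,rad=.15):
    p,d=read_camera(cam); out=[]
    for r in trace(cam,thing):
        v,u=np.nonzero(r["pixels"]&(d>0)); 
        if len(v)<20: continue
        P=world(cam,np.c_[u,v],d[v,u]); 
        if np.linalg.norm(np.median(P[:,:2],0)-near)<rad: out.append((r["conf"],P))
    return max(out,key=lambda q:q[0])[1] if out else np.zeros((0,3))
if __name__=="__main__":
    for cam in("top","side"):
        for t,n in(("flashlight",(.44,-.037)),("cradle",(.61,-.29)),("console",(.584,.284)),("dial",(.567,.292)),("tab",(.556,.24))):
            P=cloud(cam,t,n,.08)
            np.save(f"{cam}_{t}.npy",P)
            if len(P)<10: print(cam,t,"none");continue
            Q=P[(P[:,2]>.006)] 
            r=cv2.minAreaRect((Q[:,:2]*1000).astype(np.float32))
            w,V=np.linalg.eigh(np.cov(Q[:,:2].T))
            print(cam,t,len(P),"rect",np.round(r[0],1),np.round(r[1],1),round(r[2],1),"pca",np.degrees(np.arctan2(V[1,1],V[0,1])),"z",np.percentile(Q[:,2],[2,50,98]))
            if t=="cradle":
                B=Q[Q[:,2]>.045]; print(" block mean",B.mean(0),len(B))
            if t in("console","dial"):
                for it in range(4):
                    c=np.median(Q,0) if it==0 else Q[k].mean(0); S=Q if it==0 else Q[k]
                    nn=np.array([-.47,.17,.866]) if it==0 else np.linalg.svd(S-c,full_matrices=False)[2][2]
                    nn*=np.sign(nn[2]); k=abs((Q-c)@nn-np.median((S-c)@nn))<(.012 if it==0 else .003)
                print(" plane",c,nn,"tilt",np.degrees(np.arccos(nn[2])),"up-slope yaw",np.degrees(np.arctan2(-nn[1],-nn[0])),k.sum())
E
python3 m.py
```

```text
top flashlight 802 rect [438.  -36.8] [ 47.3 152.6] 5.6 pca 95.7050886854015 z [0.0294 0.0407 0.0505]
top cradle 2536 rect [ 608.4 -293.2] [205.9  91.9] 89.1 pca 88.6211882471937 z [0.0077 0.0125 0.0576]
 block mean [ 0.6052 -0.3827  0.0554] 201
top console 3841 rect [583.2 285.1] [164.7 149.7] 71.1 pca 77.7206023982582 z [0.0186 0.0805 0.112 ]
 plane [0.5883 0.2847 0.0722] [-0.4739  0.1629  0.8653] tilt 30.077687552634536 up-slope yaw -18.97366055555215 2060
top dial 912 rect [578.  284.6] [86.3 87. ] 30.9 pca 67.2836096832687 z [0.0611 0.0895 0.1198]
 plane [0.5772 0.2824 0.082 ] [-0.4801  0.1596  0.8626] tilt 30.392394123914926 up-slope yaw -18.393853024467106 562
top tab none
side flashlight 514 rect [437.  -37.4] [ 48.2 156.2] 6.2 pca 95.85444694471991 z [0.0113 0.0401 0.0519]
side cradle 870 rect [ 606.5 -292. ] [206.   95.1] 89.8 pca 90.07509655591635 z [0.0083 0.0151 0.0565]
 block mean [ 0.6028 -0.3801  0.0537] 65
side console 3258 rect [582.7 285. ] [162.6 155.7] 71.0 pca 55.26343714334783 z [0.0105 0.073  0.1123]
 plane [0.582  0.2918 0.0682] [-0.4764  0.1713  0.8624] tilt 30.414541683125414 up-slope yaw -19.778519668052468 1595
side dial 748 rect [578.1 287.8] [91.7 84. ] 85.3 pca 62.23096767056922 z [0.0596 0.0855 0.1208]
 plane [0.5752 0.292  0.08  ] [-0.4742  0.1741  0.863 ] tilt 30.340330174663364 up-slope yaw -20.164141580889627 481
side tab none
```

```bash
cat > go.py <<'E'
from h import *
from scipy.spatial.transform import Rotation as R
np.set_printoptions(precision=4,suppress=True)
def down(yaw_deg):
    a=np.radians(yaw_deg);x=np.array([np.cos(a),np.sin(a),0]);z=np.array([0,0,-1.]);return np.c_[x,np.cross(z,x),z]
def plan(p,Rt):
    s=read_state();R0=np.array(s['ee_rot']);
    sh=R0.T@(np.array(p)-s['tool_pos'])/.25; rv=R.from_matrix(R0.T@Rt).as_rotvec()/(np.pi/4)
    n=max(np.linalg.norm(sh)*5,np.linalg.norm(rv)*45/8.59)
    print("t",round(s['time'],2),"p",np.array(s['tool_pos']),"q",np.array(s['joint_positions']),"F",np.array(s['ft_force']),"w",round(s['gripper_width'],4),round(s['grasp_force'],1))
    print("shift",sh,"turn",rv,"rows>=",round(n,1))
E
python3 -c "
from go import *
plan([.44,-.049,.16],down(95.8))"
```

```text
t 2.8 p [ 0.2205 -0.638   0.2313] q [-1.2749  0.2639  1.604   0.      1.2737 -0.0369] F [-0.0571 -0.1065 -0.7551] w 0.0853 0.0
shift [ 1.5994 -1.9398  0.2852] turn [-0.     -0.     -1.7052] rows>= 12.7
```

Request:
{"op": "drive_tool", "data": {"motion": [[0.8,-0.97,0.1,0,0,-0.85,0.8],[0.8,-0.97,0.1,0,0,-0.85,0.8],[0.8,-0.97,0.1,0,0,-0.85,0.8],[0.8,-0.97,0.1,0,0,-0.85,0.8],[0.8,-0.97,0.1,0,0,-0.85,0.8],[0.8,-0.97,0.1,0,0,-0.85,0.8],[0.8,-0.97,0.1,0,0,-0.85,0.8],[0.8,-0.97,0.1,0,0,-0.85,0.8]]}}

```text
time: 3.6
tool_pos: [0.3309, -0.3415, 0.2063]
ee_rot: [[0.537, 0.843, 0.0], [0.843, -0.537, 0.0], [0.0, 0.0, -1.0]]
ft_force: [-0.9, -0.7, 0.6]
gripper_width: 0.0681
grasp_force: 0.0
```

```bash
python3 -c "
from go import *
plan([.4385,-.049,.13],down(95.8))"
```

```text
t 3.6 p [ 0.3309 -0.3415  0.2063] q [-0.8537 -0.102   2.0449  0.0002  1.1986 -0.2867] F [-0.8601 -0.6842  0.6353] w 0.0681 0.0
shift [ 1.2181 -0.2653  0.3052] turn [ 0.0002 -0.0001 -0.8509] rows>= 6.4
```

Request:
{"op": "drive_tool", "data": {"motion": [[1.0,-0.22,0.15,0,0,-0.85,0.8],[1.0,-0.22,0.15,0,0,-0.85,0.8],[1.0,-0.22,0.15,0,0,-0.85,0.8],[1.0,-0.22,0.15,0,0,-0.85,0.8],[1.0,-0.22,0.15,0,0,-0.85,0.8],[1.0,-0.22,0.15,0,0,-0.85,0.8],[1.0,-0.22,0.15,0,0,-0.85,0.8]]}}

```text
time: 4.3
tool_pos: [0.4198, -0.1032, 0.1689]
ee_rot: [[-0.099, 0.995, -0.0], [0.995, 0.099, -0.001], [-0.001, -0.0, -1.0]]
ft_force: [0.8, -0.4, -0.5]
gripper_width: 0.0686
grasp_force: 0.0
```

```bash
python3 -c "
from go import *
plan([.4395,-.049,.065],down(95.8))"
```

```text
t 4.3 p [ 0.4198 -0.1032  0.1689] q [-0.298  -0.1587  2.1663 -0.0008  1.1338 -0.3971] F [ 0.8037 -0.4455 -0.4698] w 0.0686 0.0
shift [0.2081 0.0999 0.4153] turn [-0.0001  0.0009 -0.0023] rows>= 2.4
```

Request:
{"op": "drive_tool", "data": {"motion": [[0.2,0.1,0.3,0,0,0,0.8],[0.2,0.1,0.3,0,0,0,0.8],[0.208,0.1,0.4,0,0,0,0.8],[0.208,0.1,0.5,0,0,0,0.8],[0.208,0.1,0.6,0,0,0,0.8],[0.208,0.1,0.65,0,0,0,0.8],[0.208,0.1,0.65,0,0,0,0.8]]}}

```text
time: 5.0
tool_pos: [0.4375, -0.0506, 0.0048]
ee_rot: [[-0.094, 0.996, -0.004], [0.996, 0.094, 0.0], [0.001, -0.004, -1.0]]
ft_force: [-0.2, -0.0, -0.4]
gripper_width: 0.0683
grasp_force: 0.0
```

```bash
python3 -c "
from go import *
plan([.4395,-.049,.0065],down(95.8))
p,d=read_camera('top'); cv2.imwrite('pics/t1.png',cv2.resize(p[150:270,200:340],(700,600)))"
```

```text
t 5.0 p [ 0.4375 -0.0506  0.0048] q [-0.1715  0.0964  2.2788 -0.0007  0.77   -0.2656] F [-0.1777 -0.0098 -0.3738] w 0.0683 0.0
shift [ 0.0058  0.0087 -0.0067] turn [-0.0046 -0.0007 -0.0085] rows>= 0.1
```

Request:
{"op": "drive_tool", "data": {"motion": [[0.006,0.009,-0.004,0,0,0,0.5],[0.006,0.009,-0.004,0,0,0,0.3],[0.006,0.009,-0.004,0,0,0,0.1],[0.006,0.009,-0.004,0,0,0,0],[0.006,0.009,-0.004,0,0,0,0],[0.006,0.009,-0.004,0,0,0,0],[0.006,0.009,-0.004,0,0,0,0],[0.006,0.009,-0.004,0,0,0,0]]}}

```text
time: 5.85
tool_pos: [0.4426, -0.0479, 0.0091]
ee_rot: [[-0.098, 0.995, 0.003], [0.995, 0.098, -0.001], [-0.002, 0.003, -1.0]]
ft_force: [-1.1, -1.4, 5.5]
gripper_width: 0.0323
grasp_force: 59.0
```

```bash
python3 -c "
from go import *
plan([.4385,-.049,.1],down(95.8))
plan([.6085,-.300,.1],down(89.3))"
```

```text
t 5.85 p [ 0.4426 -0.0479  0.0091] q [-0.1631  0.0928  2.2721 -0.001   0.7734 -0.2608] F [-1.1052 -1.3701  5.4854] w 0.0323 59.0
shift [-0.0035 -0.0156 -0.3636] turn [ 0.0039  0.002  -0.0036] rows>= 1.8
t 5.85 p [ 0.4426 -0.0479  0.0091] q [-0.1631  0.0928  2.2721 -0.001   0.7734 -0.2608] F [-1.1052 -1.3701  5.4854] w 0.0323 59.0
shift [-1.0694  0.5625 -0.3601] turn [0.004  0.0018 0.1408] rows>= 6.3
```

Request:
{"op": "drive_tool", "data": {"motion": [[0,0,-0.12,0,0,0,0],[0,0,-0.3,0,0,0,0],[-0.1,0.05,-0.38,0,0,0.04,0],[-0.25,0.15,-0.38,0,0,0.07,0],[-0.42,0.22,-0.38,0,0,0.1,0],[-0.6,0.3,-0.38,0,0,0.14,0],[-0.75,0.38,-0.38,0,0,0.14,0],[-0.88,0.46,-0.38,0,0,0.14,0],[-0.96,0.52,-0.38,0,0,0.14,0],[-1.0,0.55,-0.38,0,0,0.14,0],[-1.0,0.55,-0.38,0,0,0.14,0]]}}

```text
time: 6.95
tool_pos: [0.6028, -0.2837, 0.1025]
ee_rot: [[0.013, 1.0, 0.001], [1.0, -0.013, -0.0], [-0.0, 0.001, -1.0]]
ft_force: [0.3, -0.3, -1.1]
gripper_width: 0.0325
grasp_force: 60.4
```

```bash
python3 -c "
from go import *
from m import cloud
P=cloud('side','flashlight',(.6,-.28),.08);Q=P[P[:,2]>.05];print(len(P),Q.mean(0) if len(Q) else '')
for c in('top','side'):
    p,d=read_camera(c);cv2.imwrite(f'pics/{c}2.png',cv2.resize(p,(800,600)))
    for t in('light_mid','light_grip','lens','cradle_seat','cradle'):print(c,t,[(np.round(q['centre'],3).tolist(),round(q['conf'],2)) for q in pinpoint(c,t)[:2]])
plan([.6085,-.300,.0195],down(89.3))"
```

```text
204 [ 0.5945 -0.2191  0.1299]
top light_mid [([0.606, -0.269, 0.119], 0.95), ([0.188, 0.326, 0.035], 0.79)]
top light_grip [([0.172, 0.328, 0.029], 0.81), ([0.598, -0.28, 0.108], 0.8)]
top lens [([0.597, -0.194, 0.119], 0.92), ([0.29, 0.313, 0.034], 0.79)]
top cradle_seat [([0.609, -0.288, 0.04], 0.86)]
top cradle [([0.609, -0.293, 0.0], 0.88)]
side light_mid [([0.184, 0.329, 0.032], 0.94), ([0.602, -0.269, 0.119], 0.77)]
side light_grip [([0.599, -0.278, 0.118], 0.64), ([0.174, 0.335, 0.029], 0.61)]
side lens [([0.29, 0.311, 0.032], 0.87), ([0.602, -0.196, 0.115], 0.81)]
side cradle_seat [([0.608, -0.292, 0.035], 0.79)]
side cradle [([0.608, -0.29, 0.0], 0.77)]
t 7.65 p [ 0.602  -0.2828  0.1023] q [-0.4766  0.3475  1.7445  0.      1.0495 -0.4639] F [-0.0409 -0.6169 -1.0636] w 0.0322 60.4
shift [-0.0684  0.0267  0.3313] turn [ 0.     -0.     -0.0007] rows>= 1.7
```

Request:
{"op": "drive_tool", "data": {"motion": [[-0.072,0.026,0,0,0,0,0],[-0.072,0.026,0.05,0,0,0,0],[-0.072,0.026,0.12,0,0,0,0],[-0.072,0.026,0.18,0,0,0,0],[-0.072,0.026,0.23,0,0,0,0],[-0.072,0.026,0.26,0,0,0,0],[-0.072,0.026,0.28,0,0,0,0],[-0.072,0.026,0.29,0,0,0,0],[-0.072,0.026,0.3,0,0,0,0],[-0.072,0.026,0.3,0,0,0,0]]}}

```text
time: 8.65
tool_pos: [0.6086, -0.3011, 0.0276]
ee_rot: [[0.013, 1.0, 0.001], [1.0, -0.013, -0.0], [-0.0, 0.001, -1.0]]
ft_force: [0.6, -0.4, -1.9]
gripper_width: 0.032
grasp_force: 60.4
```

```bash
python3 -c "
from go import *
plan([.6085,-.301,.021],down(89.3))
p,d=read_camera('top');cv2.imwrite('pics/t3.png',cv2.resize(p[110:180,300:420],(800,466)))
for t in('light_mid','lens'):print(t,[(np.round(q['centre'],3).tolist(),round(q['conf'],2)) for q in pinpoint('top',t)[:2]])"
```

```text
t 8.65 p [ 0.6086 -0.3011  0.0276] q [-0.4961  0.4517  1.7545  0.      0.9348 -0.4833] F [ 0.6433 -0.3976 -1.9039] w 0.032 60.4
shift [ 0.0005 -0.0005  0.0263] turn [ 0.0007  0.0004 -0.0007] rows>= 0.1
light_mid [([0.612, -0.289, 0.046], 0.9), ([0.187, 0.326, 0.036], 0.83)]
lens [([0.606, -0.211, 0.043], 0.91), ([0.287, 0.309, 0.033], 0.57)]
```

View pics/t3.png

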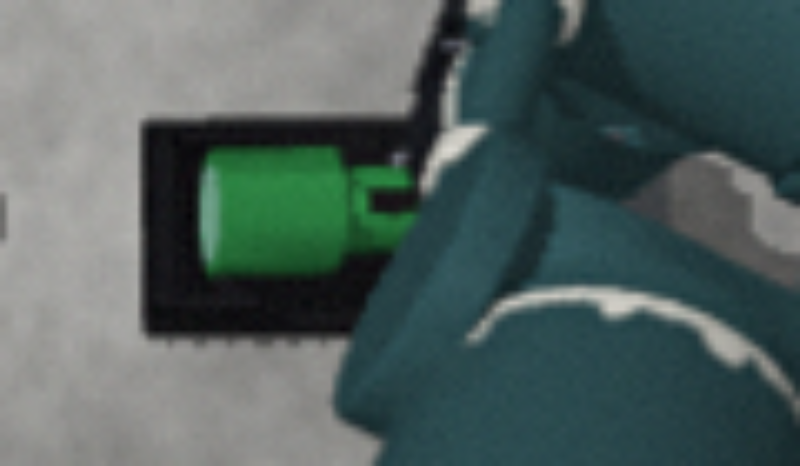

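Request:
{"op": "drive_tool", "data": {"motion": [[0.008,-0.004,0.005,0,0,0,0],[0.008,-0.004,0.01,0,0,0,0],[0.008,-0.004,0.014,0,0,0,0],[0.008,-0.004,0.018,0,0,0,0],[0.008,-0.004,0.022,0,0,0,0],[0.008,-0.004,0.026,0,0,0,0],[0.008,-0.004,0.026,0,0,0,0],[0.008,-0.004,0.026,0,0,0,0]]}}

```text
time: 9.6
tool_pos: [0.6073, -0.299, 0.0212]
ee_rot: [[0.013, 1.0, -0.0], [1.0, -0.013, 0.0], [0.0, -0.0, -1.0]]
ft_force: [-2.2, 1.2, 2.0]
gripper_width: 0.032
grasp_force: 60.9
```

Request:
{"op": "drive_tool", "data": {"motion": [[0,0,0.004,0,0,0,0],[0,0,0.004,0,0,0,0],[0,0,0.004,0,0,0,0]]}}

```text
time: 9.9
tool_pos: [0.6074, -0.299, 0.0212]
ee_rot: [[0.013, 1.0, -0.0], [1.0, -0.013, -0.0], [-0.0, -0.0, -1.0]]
ft_force: [-3.8, 2.8, 8.4]
gripper_width: 0.0318
grasp_force: 61.6
```

Contact with the floor is clear; release and rise.

Request:
{"op": "drive_tool", "data": {"motion": [[0,0,0,0,0,0,0.5],[0,0,0,0,0,0,0.7],[0,0,0,0,0,0,0.7],[0,0,0,0,0,0,0.7],[0,0,0,0,0,0,0.7],[0,0,-0.08,0,0,0,0.7],[0,0,-0.2,0,0,0,0.7],[0,0,-0.4,0,0,0,0.7],[0,0,-0.6,0,0,0,0.7],[-0.1,-0.3,-0.75,0,0,0,0.7],[0.15,-0.3,-0.75,0,0,0,0.7],[0.35,-0.3,-0.75,0,0,0,0.7]]}}

```text
time: 11.1
tool_pos: [0.5335, -0.2235, 0.2095]
ee_rot: [[0.018, 1.0, 0.003], [1.0, -0.018, -0.002], [-0.002, 0.003, -1.0]]
ft_force: [0.8, 1.1, 0.9]
gripper_width: 0.0596
grasp_force: 0.0
```

Request:
{"op": "drive_tool", "data": {"motion": [[0.9,-0.25,0,0,0,0,0.5],[0.9,-0.25,0,0,0,0,0.5],[0.9,-0.25,0,0,0,0,0.5],[0.9,-0.25,0,0,0,0,0.5],[0.9,-0.25,0,0,0,0,0.5],[0.9,-0.25,0,0,0,0,0.5]]}}

```text
time: 11.7
tool_pos: [0.4735, 0.0076, 0.2066]
ee_rot: [[0.008, 1.0, -0.0], [1.0, -0.008, 0.001], [0.001, -0.0, -1.0]]
ft_force: [-0.5, -0.4, -0.4]
gripper_width: 0.0427
grasp_force: 0.0
```

```bash
python3 - <<'E'
from go import *
from m import cloud
for c in('top','side'):
    p,d=read_camera(c)
    big=p[100:200,100:200] if c=='top' else p[190:300,120:230]
    cv2.imwrite(f'pics/{c}4.png',np.vstack([cv2.resize(p,(400,300)),cv2.resize(big,(400,300),interpolation=cv2.INTER_CUBIC)]))
    for t in('light_mid','lens','cradle_seat','dial_grip','pointer','tab_mark','top_mark'):print(c,t,[(np.round(q['centre'],4).tolist(),round(q['conf'],2)) for q in pinpoint(c,t)[:2]])
plan([.5,.2,.25],down(89))
E
cd pics; python3 -c "
import cv2,numpy as np
cv2.imwrite('both4.png',np.hstack([cv2.imread('top4.png'),cv2.imread('side4.png')]))"
```

```text
top light_mid [([0.1867, 0.3245, 0.0363], 0.63), ([0.6085, -0.2889, 0.0409], 0.55)]
top lens [([0.2872, 0.3101, 0.0343], 0.9), ([0.6038, -0.212, 0.0362], 0.81)]
top cradle_seat [([0.6123, -0.2895, 0.0386], 0.71), ([0.613, -0.2886, 0.0375], 0.59)]
top dial_grip [([0.5645, 0.2947, 0.106], 0.96), ([0.4109, 0.1679, 0.0031], 0.36)]
top pointer [([0.6202, 0.277, 0.1129], 0.94)]
top tab_mark [([0.5568, 0.2435, 0.0809], 0.44)]
top top_mark [([0.5273, 0.2708, 0.0622], 0.59)]
side light_mid [([0.1845, 0.3293, 0.0282], 0.79), ([0.6065, -0.2885, 0.0342], 0.5)]
side lens [([0.2885, 0.3095, 0.0315], 0.76), ([0.6055, -0.2122, 0.0334], 0.43)]
side cradle_seat [([0.607, -0.2898, 0.0335], 0.76)]
side dial_grip [([0.566, 0.2906, 0.1017], 0.79)]
side pointer [([0.6164, 0.2705, 0.1123], 0.64)]
side tab_mark [([0.5569, 0.237, 0.0811], 0.52)]
side top_mark [([0.5357, 0.2757, 0.0601], 0.61)]
t 12.5 p [0.475  0.0041 0.2067] q [-0.0439 -0.1033  2.0453  0.      1.1996 -0.0309] F [-0.039   1.4011  0.3093] w 0.0428 0.0
shift [ 0.785   0.09   -0.1734] turn [-0.0001 -0.      0.0057] rows>= 4.0
```

View pics/both4.png

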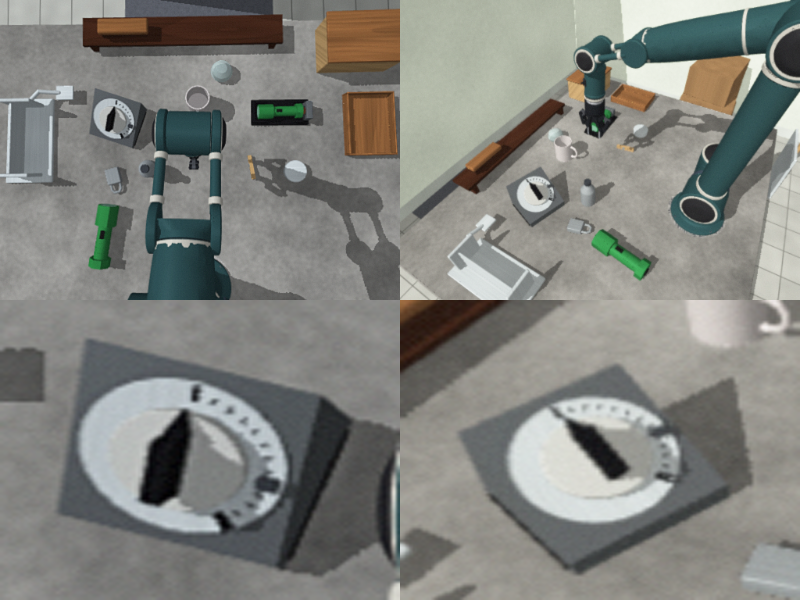

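```bash
cat > rect.py <<'E'
from go import *
psi=np.radians(-19.1);c30,s30=np.cos(np.pi/6),.5
u=np.array([np.cos(psi)*c30,np.sin(psi)*c30,s30]);n=np.array([-np.cos(psi)*s30,-np.sin(psi)*s30,c30]);r=np.cross(u,n)
G=np.array([.566,.2928,.104])
E
python3 - <<'E'
from rect import *
a=np.radians(np.arange(-20,200,1.)); rr=np.linspace(.056,.067,8)
for cam in('top','side'):
    g=cv2.cvtColor(read_camera(cam)[0],cv2.COLOR_BGR2GRAY)
    im=[]
    for h in(-.036,-.027):
        P=G+h*n+rr[:,None,None]*(np.cos(a)[:,None]*u+np.sin(a)[:,None]*r)
        px=proj(cam,P).reshape(len(rr),-1,2).astype(np.float32)
        im.append(cv2.remap(g,px[...,0],px[...,1],cv2.INTER_LINEAR).mean(0))
    im=np.array(im)
    for k in(0,1):
        d=np.clip(180-im[k],0,None); d[d<40]=0
        segs=np.split(np.arange(len(a)),np.nonzero(np.diff((d>0).astype(int)))[0]+1)
        print(cam,k,[(round(float((np.degrees(a[s])*d[s]).sum()/d[s].sum()),1),len(s),int(d[s].max())) for s in segs if d[s[0]]>0])
# dial angle via pinpoint
for q in([.6202,.277,.1129],[.6164,.2705,.1123],[.619,.274,.11],[.615,.272,.113],[.5568,.2435,.0809],[.5569,.237,.0811],[.5273,.2708,.0622],[.5357,.2757,.0601]):
    v=np.array(q)-G;print(np.degrees(np.arctan2(v@r,v@u)),v@n,np.hypot(v@r,v@u))
E
```

```text
top 0 [(1.4, 6, 114), (73.0, 1, 41), (117.2, 65, 148)]
top 1 [(4.4, 6, 114), (71.0, 5, 54), (113.0, 65, 161)]
side 0 [(2.5, 4, 63), (94.0, 13, 100), (130.5, 4, 45), (141.7, 10, 107)]
side 1 [(0.4, 4, 61), (95.1, 13, 106), (133.0, 3, 45), (143.8, 10, 109)]
-3.0135428618715823 -0.020485510827722507 0.05335572927181547
5.061758494654688 -0.020273181308575944 0.05191664588192892
0.4682084588874811 -0.02292084199987153 0.05170178915682639
4.102084922628965 -0.01876008586318225 0.05062310913412998
95.88050435194361 -0.02372434304133081 0.04985875597382329
93.16923321085874 -0.024661843577863878 0.05579115943714539
144.17253405283608 -0.02151449731671148 0.05714942173993725
148.10715507340493 -0.026500252243221604 0.04935024448820521
```

```bash
cat >> rect.py <<'E'
def rot(th): # tool orientation holding dial at th deg, tool x opposite the nib
    t=np.radians(th);x=-(np.cos(t)*u+np.sin(t)*r);z=-n;return np.c_[x,np.cross(z,x),z]
E
python3 -c "
from rect import *
plan(G+.09*n,rot(1));print(G+.09*n)"
```

```text
t 12.6 p [0.4749 0.0042 0.2067] q [-0.0437 -0.1034  2.0454 -0.      1.1996 -0.0309] F [-0.1256 -0.2691  0.3033] w 0.0427 0.0
shift [1.2158 0.1788 0.0989] turn [-0.4205 -0.5721 -1.5316] rows>= 8.8
[0.5235 0.3075 0.1819]
```

Request:
{"op": "drive_tool", "data": {"motion": [[0.2,0.05,-0.2,0,0,-0.1,0.6],[0.4,0.1,-0.25,-0.07,-0.1,-0.25,0.6],[0.6,0.12,-0.25,-0.15,-0.2,-0.5,0.6],[0.75,0.15,-0.25,-0.21,-0.286,-0.77,0.6],[0.75,0.15,-0.25,-0.21,-0.286,-0.77,0.6],[0.75,0.15,-0.25,-0.21,-0.286,-0.77,0.6],[0.75,0.15,-0.25,-0.21,-0.286,-0.77,0.6]]}}

```text
time: 13.3
tool_pos: [0.5142, 0.1913, 0.2689]
ee_rot: [[-0.532, 0.819, 0.215], [0.807, 0.567, -0.163], [-0.256, 0.087, -0.963]]
ft_force: [-0.4, -0.1, -0.3]
gripper_width: 0.0513
grasp_force: 0.0
```

```bash
python3 -c "
from rect import *
plan(G+.08*n,rot(1))"
```

```text
t 13.3 p [0.5142 0.1913 0.2689] q [ 0.4646 -0.0773  1.9296 -0.2653  1.1789 -0.0418] F [-0.3719 -0.1482 -0.2856] w 0.0513 0.0
shift [0.4379 0.2727 0.3054] turn [-0.2107 -0.2877 -0.763 ] rows>= 4.4
```

Request:
{"op": "drive_tool", "data": {"motion": [[0.438,0.273,0.305,-0.21,-0.288,-0.763,0.6],[0.438,0.273,0.305,-0.21,-0.288,-0.763,0.6],[0.438,0.273,0.305,-0.21,-0.288,-0.763,0.6],[0.438,0.273,0.305,-0.21,-0.288,-0.763,0.6],[0.438,0.273,0.305,-0.21,-0.288,-0.763,0.6],[0.438,0.273,0.305,-0.21,-0.288,-0.763,0.6],[0.438,0.273,0.305,-0.21,-0.288,-0.763,0.6]]}}

```text
time: 14.0
tool_pos: [0.5301, 0.3049, 0.1756]
ee_rot: [[-0.81, 0.345, 0.474], [0.304, 0.938, -0.163], [-0.502, 0.012, -0.865]]
ft_force: [-0.1, -0.6, 0.2]
gripper_width: 0.0517
grasp_force: 0.0
```

```bash
python3 -c "
from rect import *
plan(G-.017*n,rot(1))
p,d=read_camera('side');cv2.imwrite('pics/s5.png',cv2.resize(p[170:310,100:260],(800,600),interpolation=cv2.INTER_CUBIC))"
```

```text
t 14.0 p [0.5301 0.3049 0.1756] q [ 0.7322  0.0493  2.0503 -0.6127  0.8677 -0.1202] F [-0.059  -0.6181  0.166 ] w 0.0517 0.0
shift [0.0127 0.0008 0.3917] turn [ 0.001   0.0025 -0.0063] rows>= 2.0
```

View pics/s5.png

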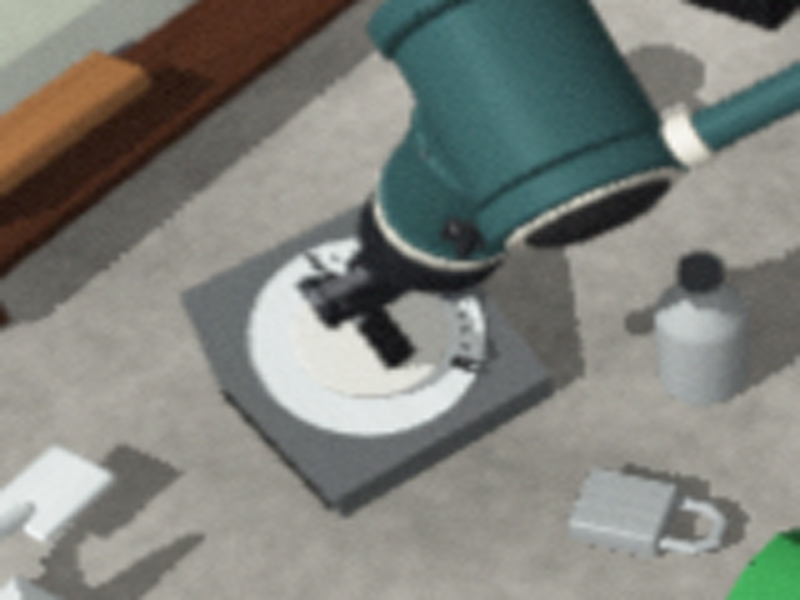

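Request:
{"op": "drive_tool", "data": {"motion": [[0.013,0.001,0.1,0,0,0,0.6],[0.013,0.001,0.2,0,0,0,0.6],[0.013,0.001,0.28,0,0,0,0.6],[0.013,0.001,0.34,0,0,0,0.6],[0.013,0.001,0.38,0,0,0,0.6],[0.013,0.001,0.392,0,0,0,0.6],[0.013,0.001,0.392,0,0,0,0.4],[0.013,0.001,0.392,0,0,0,0.25],[0.013,0.001,0.392,0,0,0,0.2],[0.013,0.001,0.392,0,0,0,0],[0.013,0.001,0.392,0,0,0,0],[0.013,0.001,0.392,0,0,0,0]]}}

```text
time: 15.25
tool_pos: [0.5722, 0.2902, 0.0881]
ee_rot: [[-0.812, 0.341, 0.473], [0.299, 0.94, -0.166], [-0.502, 0.007, -0.865]]
ft_force: [-4.1, -3.4, 5.0]
gripper_width: 0.0149
grasp_force: 58.6
```

```bash
python3 -c "
from rect import *
s=read_state();p=np.array(s['tool_pos'])-G;print(p@u,p@r,p@n,s['ft_torque'])
plan(G-.017*n,rot(1))"
```

```text
-0.0021604074398680582 0.0003943364180184904 -0.017092949077498885 [-0.5652  0.3809 -0.3343]
t 15.25 p [0.5722 0.2902 0.0881] q [ 0.66    0.2006  2.0674 -0.7116  0.7007 -0.0456] F [-4.1419 -3.3863  5.0396] w 0.0149 58.6
shift [-0.0086  0.0017 -0.0004] turn [-0.0019  0.0023  0.0012] rows>= 0.0
```

Request:
{"op": "drive_tool", "data": {"motion": [[0,0,0,0,0,0.15,0],[0,0,0,0,0,0.3,0],[0,0,0,0,0,0.45,0],[0,0,0,0,0,0.6,0],[0,0,0,0,0,0.75,0],[0,0,0,0,0,0.9,0],[0,0,0,0,0,1.0,0],[0,0,0,0,0,1.0,0]]}}

```text
time: 16.05
tool_pos: [0.5725, 0.2905, 0.0882]
ee_rot: [[-0.332, 0.815, 0.474], [0.876, 0.453, -0.165], [-0.349, 0.36, -0.865]]
ft_force: [-3.9, -3.9, 6.0]
gripper_width: 0.015
grasp_force: 58.7
```

```bash
python3 -c "
from rect import *
s=read_state();p=np.array(s['tool_pos'])-G;print(p@u,p@r,p@n,s['ft_torque'])
plan(G-.017*n,rot(91))"
```

```text
-0.0019623087035548865 4.238712679431817e-05 -0.01708827334244734 [-0.5829  0.447  -0.4427]
t 16.05 p [0.5725 0.2905 0.0882] q [ 0.6599  0.2008  2.067  -0.7116  0.7001  0.7402] F [-3.9436 -3.9293  5.9955] w 0.015 58.7
shift [-0.0053  0.0058 -0.0003] turn [0.002  0.0019 1.0004] rows>= 5.2
```

Turning well with low side force.

Request:
{"op": "drive_tool", "data": {"motion": [[0,0,0,0,0,0.15,0],[0,0,0,0,0,0.3,0],[0,0,0,0,0,0.45,0],[0,0,0,0,0,0.6,0],[0,0,0,0,0,0.75,0],[0,0,0,0,0,0.9,0],[0,0,0,0,0,1.0,0],[0,0,0,0,0,1.0,0]]}}

```text
time: 16.85
tool_pos: [0.5728, 0.2906, 0.0884]
ee_rot: [[0.341, 0.812, 0.474], [0.94, -0.299, -0.165], [0.008, 0.502, -0.865]]
ft_force: [-2.7, -3.9, 4.9]
gripper_width: 0.0149
grasp_force: 58.8
```

Request:
{"op": "drive_tool", "data": {"motion": [[0,0,0,0,0,0.15,0],[0,0,0,0,0,0.3,0],[0,0,0,0,0,0.45,0],[0,0,0,0,0,0.6,0],[0,0,0,0,0,0.75,0],[0,0,0,0,0,0.9,0],[0,0,0,0,0,1.0,0],[0,0,0,0,0,1.0,0]]}}

```text
time: 17.65
tool_pos: [0.573, 0.2904, 0.0886]
ee_rot: [[0.815, 0.333, 0.474], [0.454, -0.876, -0.165], [0.36, 0.35, -0.865]]
ft_force: [-2.0, -4.6, 6.6]
gripper_width: 0.0147
grasp_force: 58.8
```

Request:
{"op": "drive_tool", "data": {"motion": [[0,0,0,0,0,0.1,0],[0,0,0,0,0,0.2,0],[0,0,0,0,0,0.25,0],[0,0,0,0,0,0.27,0],[0,0,0,0,0,0.27,0],[0,0,0,0,0,0.27,0]]}}

```text
time: 18.25
tool_pos: [0.573, 0.2903, 0.0886]
ee_rot: [[0.867, 0.155, 0.474], [0.261, -0.951, -0.165], [0.426, 0.267, -0.865]]
ft_force: [-1.4, -5.2, 5.7]
gripper_width: 0.0152
grasp_force: 58.8
```

```bash
python3 -c "
from rect import *
s=read_state();p=np.array(s['tool_pos'])-G;print(p@u,p@r,p@n,s['ft_torque'])
x=-np.array(s['ee_rot'])[:,0];print('angle',np.degrees(np.arctan2(x@r,x@u)))
plan(G-.017*n,rot(148))
for c in('top','side'):
    p,d=read_camera(c);cv2.imwrite(f'pics/{c}6.png',cv2.resize(p[170:310,100:260] if c=='side' else p[100:205,90:210],(400,350),interpolation=cv2.INTER_CUBIC))
    for t in('pointer','top_mark','tab_mark'):
        for q in pinpoint(c,t)[:1]:
            v=np.array(q['centre'])-G;print(c,t,np.degrees(np.arctan2(v@r,v@u)),q['conf'],q['centre'])
cv2.imwrite('pics/both6.png',np.hstack([cv2.imread('pics/top6.png'),cv2.imread('pics/side6.png')]))
"
```

```text
-0.0012407962902370104 0.00010717009322758079 -0.017057054448987436 [-0.6827  0.1961 -0.5001]
angle 148.00943434559056
t 18.25 p [0.573  0.2903 0.0886] q [ 0.6593  0.2008  2.0664 -0.7124  0.7004  2.5208] F [-1.4267 -5.2478  5.7197] w 0.0152 58.8
shift [ 0.0044  0.0023 -0.0002] turn [ 0.003  -0.0023 -0.0002] rows>= 0.0
top pointer 146.77971850240633 0.59 [0.5297, 0.2746, 0.0643]
top tab_mark 94.77048605147986 0.6 [0.5584, 0.2428, 0.0798]
side pointer 147.2876661384742 0.72 [0.5281, 0.2749, 0.0646]
side top_mark 147.52174954450007 0.77 [0.5302, 0.2736, 0.0579]
```

View pics/both6.png

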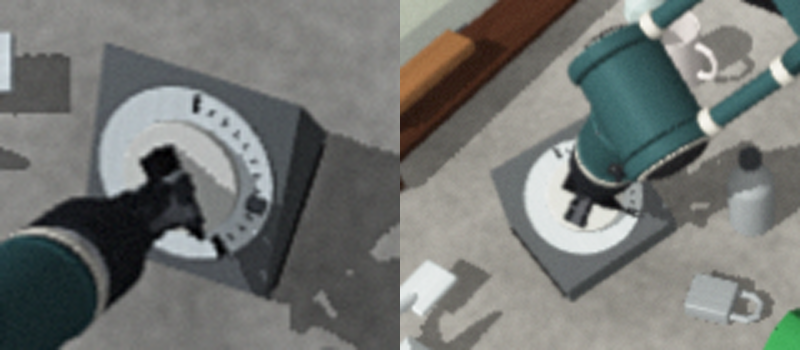

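Request:
{"op": "drive_tool", "data": {"motion": [[0,0,0,0,0,0,0.3],[0,0,0,0,0,0,0.5],[0,0,0,0,0,0,0.55],[0,0,0,0,0,0,0.55],[0,0,-0.1,0,0,0,0.55],[0,0,-0.2,0,0,0,0.55],[0,0,-0.24,0,0,-0.15,0.55],[0,0,-0.24,0,0,-0.35,0.55],[0,0,-0.24,0,0,-0.55,0.55],[0,0,-0.24,0,0,-0.75,0.55],[0,0,-0.24,0,0,-0.95,0.55],[0,0,-0.24,0,0,-1.0,0.55]]}}

```text
time: 19.85
tool_pos: [0.5441, 0.301, 0.139]
ee_rot: [[0.5, 0.725, 0.474], [0.859, -0.486, -0.163], [0.111, 0.488, -0.866]]
ft_force: [-0.1, -0.1, 0.4]
gripper_width: 0.0471
grasp_force: 0.0
```

Run:
```python
from rect import *
a=np.radians(np.arange(-20,200,1.)); rr=np.linspace(.057,.067,8)
for cam in('top','side'):
    p,_=read_camera(cam);g=cv2.cvtColor(p,cv2.COLOR_BGR2GRAY)
    np.save(f'{cam}7.npy',p)
    for t in('pointer','top_mark','tab_mark'):
        for q in pinpoint(cam,t)[:1]:
            v=np.array(q['centre'])-G;print(cam,t,np.degrees(np.arctan2(v@r,v@u)),q['conf'],q['centre'])
```

```text
top pointer 147.29381121895605 0.76 [0.5279, 0.2747, 0.064]
top tab_mark 72.99103268717523 0.61 [0.6057, -0.2109, 0.0368]
side pointer 149.12498414189548 0.55 [0.527, 0.2757, 0.0614]
side top_mark 145.43237671590998 0.55 [0.5334, 0.2728, 0.0602]
```

Request:
{"op": "drive_tool", "data": {"motion": [[0,0,0,0,0,-0.2,0.55],[0,0,0,0,0,-0.4,0.55],[0,0,0,0,0,-0.6,0.55],[0,0,0,0,0,-0.8,0.55],[0,0,0,0,0,-1.0,0.55],[0,0,0,0,0,-1.0,0.55],[0,0,0,0,0,-1.0,0.55]]}}

```text
time: 20.95
tool_pos: [0.5442, 0.3008, 0.1391]
ee_rot: [[-0.154, 0.867, 0.473], [0.952, 0.259, -0.164], [-0.264, 0.426, -0.865]]
ft_force: [-0.1, -0.2, -1.4]
gripper_width: 0.0469
grasp_force: 0.0
```

Request:
{"op": "drive_tool", "data": {"motion": [[0,0,0,0,0,-0.2,0.55],[0,0,0,0,0,-0.4,0.55],[0,0,0,0,0,-0.6,0.55],[0,0,0,0,0,-0.8,0.55],[0,0,0,0,0,-1.0,0.55],[0,0,0,0,0,-1.0,0.55],[0,0,0,0,0,-1.0,0.55]]}}

```text
time: 21.65
tool_pos: [0.5442, 0.3008, 0.1392]
ee_rot: [[-0.722, 0.505, 0.474], [0.491, 0.856, -0.164], [-0.488, 0.114, -0.865]]
ft_force: [-0.4, 0.0, -0.1]
gripper_width: 0.0467
grasp_force: 0.0
```

Run:
```python
from rect import *
s=read_state();x=np.array(s['ee_rot'])[:,0];print('angle',np.degrees(np.arctan2(x@r,x@u)))
plan(G-.0012*u-.017*n,rot(148-180))
for cam in('top','side'):
    p,_=read_camera(cam)
    cv2.imwrite(f'pics/{cam}7.png',cv2.resize(p[170:310,100:260] if cam=='side' else p[100:205,90:210],(400,350),interpolation=cv2.INTER_CUBIC))
    for t in('pointer','top_mark','tab_mark'):
        for q in pinpoint(cam,t)[:1]:
            v=np.array(q['centre'])-G;print(cam,t,np.degrees(np.arctan2(v@r,v@u)),q['conf'],q['centre'])
cv2.imwrite('pics/both7.png',np.hstack([cv2.imread('pics/top7.png'),cv2.imread('pics/side7.png')]))
```

```text
angle -166.82993467774773
t 21.65 p [0.5442 0.3008 0.1392] q [ 0.708   0.1066  2.0642 -0.6477  0.7987  0.1209] F [-0.3756  0.0149 -0.0902] w 0.0467 0.0
shift [-0.0052 -0.0006  0.2362] turn [ 0.0001  0.0015 -1.0038] rows>= 5.3
top pointer 146.99254910276323 0.65 [0.5325, 0.2752, 0.0639]
top top_mark 149.63795485156274 0.72 [0.53, 0.2764, 0.0605]
top tab_mark 93.41076350345526 0.51 [0.5595, 0.2416, 0.0796]
side pointer 144.6053025611463 0.85 [0.5285, 0.2719, 0.0634]
side top_mark 145.10321968661458 0.9 [0.5316, 0.2717, 0.0589]
```

View pics/both7.png

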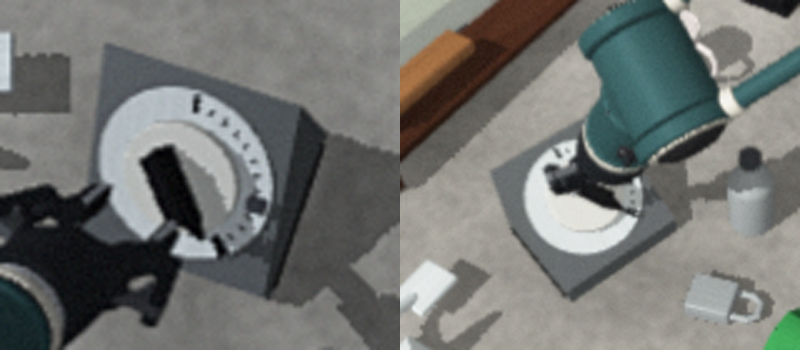

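Request:
{"op": "drive_tool", "data": {"motion": [[0,0,0,0,0,-0.2,0.55],[0,0,0,0,0,-0.4,0.55],[0,0,0,0,0,-0.6,0.55],[0,0,0,0,0,-0.8,0.55],[0,0,0,0,0,-1.0,0.55],[-0.005,0,0,0,0,-1.0,0.55],[-0.005,0,0.08,0,0,-1.0,0.55],[-0.005,0,0.15,0,0,-1.0,0.55],[-0.005,0,0.2,0,0,-1.0,0.55],[-0.005,0,0.236,0,0,-1.0,0.55],[-0.005,0,0.236,0,0,-1.0,0.55],[-0.005,0,0.236,0,0,-1.0,0.4]]}}

```text
time: 23.25
tool_pos: [0.5731, 0.2904, 0.0884]
ee_rot: [[-0.867, -0.154, 0.473], [-0.259, 0.952, -0.164], [-0.425, -0.265, -0.866]]
ft_force: [0.2, -0.3, 0.1]
gripper_width: 0.0349
grasp_force: 0.0
```

Request:
{"op": "drive_tool", "data": {"motion": [[0,0,0,0,0,0,0.3],[0,0,0,0,0,0,0.2],[0,0,0,0,0,0,0],[0,0,0,0,0,0,0],[0,0,0,0,0,0,0],[0,0,0,0,0,0,0]]}}

```text
time: 23.85
tool_pos: [0.5733, 0.2906, 0.0899]
ee_rot: [[-0.867, -0.154, 0.475], [-0.259, 0.952, -0.164], [-0.426, -0.265, -0.865]]
ft_force: [-2.8, -2.1, 6.0]
gripper_width: 0.0144
grasp_force: 60.4
```

Request:
{"op": "drive_tool", "data": {"motion": [[0,0,0,0,0,0.05,0],[0,0,0,0,0,0.1,0],[0,0,0,0,0,0.15,0],[0,0,0,0,0,0.2,0],[0,0,0,0,0,0.22,0],[0,0,0,0,0,0.22,0],[0,0,0,0,0,0.22,0]]}}

```text
time: 24.55
tool_pos: [0.5733, 0.2904, 0.0899]
ee_rot: [[-0.88, -0.002, 0.474], [-0.091, 0.982, -0.164], [-0.466, -0.188, -0.865]]
ft_force: [-3.2, -2.6, 6.6]
gripper_width: 0.015
grasp_force: 60.4
```

Run:
```python
from rect import *
s=read_state();x=np.array(s['ee_rot'])[:,0];print('angle',np.degrees(np.arctan2(x@r,x@u)),s['ft_torque'])
p=np.array(s['tool_pos'])-G;print(p@u,p@r,p@n)
plan(G-.0012*u-.017*n,rot(95-180))
for cam in('top','side'):
    p,_=read_camera(cam)
    for t in('pointer','top_mark','tab_mark'):
        for q in pinpoint(cam,t)[:1]:
            v=np.array(q['centre'])-G;print(cam,t,np.degrees(np.arctan2(v@r,v@u)),q['conf'],q['centre'])
```

```text
angle 158.035568742651 [-0.3491  0.1772 -0.3259]
-0.0003517592584026709 -0.00012823094642171445 -0.016073203370843846
t 24.55 p [0.5733 0.2904 0.0899] q [ 0.6585  0.1989  2.0656 -0.7095  0.7009 -0.4499] F [-3.2267 -2.5792  6.567 ] w 0.015 60.4
shift [0.0033 0.0008 0.0037] turn [-0.0024  0.002  -1.4008] rows>= 7.3
top pointer 157.3638439273975 0.75 [0.5302, 0.2836, 0.0595]
top top_mark 148.83863385264956 0.75 [0.5287, 0.2752, 0.0597]
top tab_mark 73.19381582975485 0.46 [0.605, -0.2099, 0.0345]
side pointer 157.3442401593902 0.82 [0.5288, 0.2837, 0.0602]
side top_mark 147.2392635037779 0.65 [0.532, 0.2742, 0.0599]
```

Request:
{"op": "drive_tool", "data": {"motion": [[0,0,0,0,0,-0.15,0],[0,0,0,0,0,-0.3,0],[0,0,0,0,0,-0.45,0],[0,0,0,0,0,-0.6,0],[0,0,0,0,0,-0.7,0],[0,0,0,0,0,-0.7,0],[0,0,0,0,0,-0.7,0]]}}

```text
time: 25.65
tool_pos: [0.5732, 0.291, 0.0897]
ee_rot: [[-0.749, -0.463, 0.474], [-0.591, 0.79, -0.163], [-0.299, -0.402, -0.865]]
ft_force: [-4.2, -0.1, 5.8]
gripper_width: 0.0146
grasp_force: 60.4
```

Request:
{"op": "drive_tool", "data": {"motion": [[0,0,0,0,0,-0.15,0],[0,0,0,0,0,-0.3,0],[0,0,0,0,0,-0.45,0],[0,0,0,0,0,-0.6,0],[0,0,0,0,0,-0.7,0],[0,0,0,0,0,-0.7,0],[0,0,0,0,0,-0.7,0],[0,0,0,0,0,-0.7,0.3],[0,0,0,0,0,-0.7,0.55],[0,0,0,0,0,-0.7,0.55],[0,0,0,0,0,-0.7,0.55]]}}

```text
time: 26.75
tool_pos: [0.5731, 0.2905, 0.0886]
ee_rot: [[-0.397, -0.786, 0.473], [-0.917, 0.364, -0.164], [-0.044, -0.499, -0.865]]
ft_force: [-1.0, 0.3, 0.3]
gripper_width: 0.0471
grasp_force: 0.0
```

Request:
{"op": "drive_tool", "data": {"motion": [[0,0,-0.1,0,0,0,0.55],[0,0,-0.25,0,0,0,0.55],[0,0,-0.4,0,0,0,0.55],[0,0,-0.6,0,0,0,0.55],[0,0,-0.8,0,0,0,0.55],[0,0,-0.8,0,0,0,0.55],[0,0,-0.8,0,0,0,0.55]]}}

```text
time: 27.45
tool_pos: [0.4786, 0.3244, 0.264]
ee_rot: [[-0.396, -0.785, 0.476], [-0.917, 0.365, -0.161], [-0.048, -0.5, -0.865]]
ft_force: [0.3, -0.2, -1.0]
gripper_width: 0.047
grasp_force: 0.0
```

Run:
```python
from rect import *
plan(G,rot(95-180))
for cam in('top','side'):
    p,_=read_camera(cam)
    cv2.imwrite(f'pics/{cam}8.png',cv2.resize(p[190:290,120:220] if cam=='side' else p[100:205,90:210],(400,400),interpolation=cv2.INTER_CUBIC))
    for t in('pointer','top_mark','tab_mark')*2:
        for q in pinpoint(cam,t)[:1]:
            v=np.array(q['centre'])-G;print(cam,t,np.degrees(np.arctan2(v@r,v@u)),q['conf'],q['centre'])
    for t in('light_mid','lens'):
        print(cam,t,[np.round(q['centre'],3) for q in pinpoint(cam,t)])
cv2.imwrite('pics/both8.png',np.hstack([cv2.imread('pics/top8.png'),cv2.imread('pics/side8.png')]))
```

```text
t 27.45 p [0.4786 0.3244 0.264 ] q [ 0.8313 -0.0756  2.0007 -0.5555  1.0592 -1.6511] F [ 0.2549 -0.1584 -1.0461] w 0.047 0.0
shift [ 0.0078 -0.0008  0.74  ] turn [-0.003   0.0054 -0.001 ] rows>= 3.7
top pointer 94.80403942392083 0.95 [0.5551, 0.2412, 0.0838]
top top_mark 145.7517821565842 0.72 [0.5293, 0.2724, 0.0606]
top tab_mark 94.06361386442971 0.41 [0.5562, 0.2399, 0.0825]
top pointer 94.80403942392083 0.95 [0.5551, 0.2412, 0.0838]
top top_mark 145.7517821565842 0.72 [0.5293, 0.2724, 0.0606]
top tab_mark 94.06361386442971 0.41 [0.5562, 0.2399, 0.0825]
top light_mid [array([ 0.611, -0.288,  0.037]), array([0.187, 0.327, 0.035]), array([0.556, 0.24 , 0.08 ])]
top lens [array([0.289, 0.311, 0.034]), array([ 0.605, -0.211,  0.037]), array([0.531, 0.272, 0.063])]
side pointer 99.25716896529444 0.69 [0.5522, 0.2426, 0.0812]
side top_mark 144.39820207247726 0.56 [0.5303, 0.271, 0.0599]
side pointer 99.25716896529444 0.69 [0.5522, 0.2426, 0.0812]
side top_mark 144.39820207247726 0.56 [0.5303, 0.271, 0.0599]
side light_mid [array([0.185, 0.328, 0.033]), array([ 0.604, -0.289,  0.038])]
side lens [array([ 0.606, -0.213,  0.036]), array([0.289, 0.31 , 0.034])]
```

View pics/both8.png

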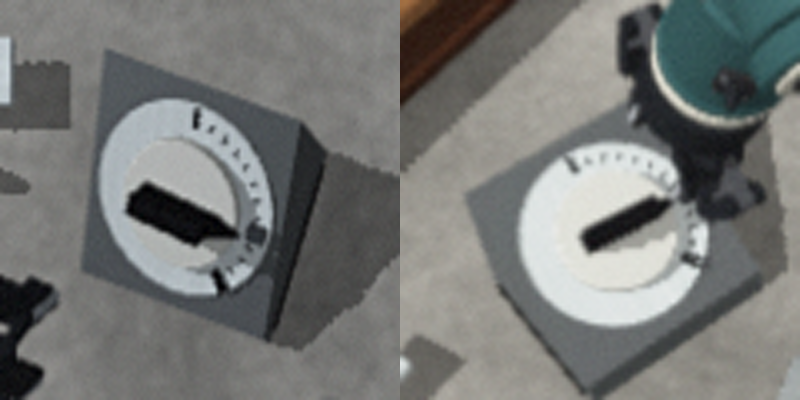

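Request:
{"op": "drive_tool", "data": {"motion": [[0,0,-0.15,0,0,0,0.55],[0.1,-0.3,-0.3,0,0,0,0.55],[0.3,-0.6,-0.3,0,0,0,0.55],[0.3,-0.8,-0.3,0,0,0,0.55],[0.3,-0.8,-0.3,0,0,0,0.55]]}}

```text
time: 28.85
tool_pos: [0.559, 0.2052, 0.4144]
ee_rot: [[-0.396, -0.786, 0.475], [-0.917, 0.364, -0.163], [-0.045, -0.5, -0.865]]
ft_force: [0.2, 0.0, -0.0]
gripper_width: 0.0467
grasp_force: 0.0
```

Run:
```python
from rect import *
g1=np.arange(-.075,.0751,.0005)
tiles=[]
for cam in('top','side'):
    p,_=read_camera(cam)
    for h in(-.027,):
        X,Y=np.meshgrid(g1,-g1)
        P=G+h*n+X[...,None]*r+Y[...,None]*u
        px=proj(cam,P).reshape(*X.shape,2).astype(np.float32)
        im=cv2.remap(p,px[...,0],px[...,1],cv2.INTER_CUBIC)
        tiles.append(cv2.resize(im,(400,400)))
    for t in('pointer','tab_mark'):
        for q in pinpoint(cam,t)[:1]:
            v=np.array(q['centre'])-G;print(cam,t,np.degrees(np.arctan2(v@r,v@u)),q['conf'],q['centre'])
cv2.imwrite('pics/rect9.png',np.hstack(tiles))
plan(G,rot(0))
```

```text
top pointer 95.63731946960283 0.57 [0.5535, 0.2395, 0.0835]
top tab_mark 92.97462695524213 0.48 [0.5578, 0.2392, 0.0815]
side pointer 99.40901182089475 0.81 [0.5514, 0.2396, 0.0795]
side tab_mark -116.77233382140756 0.5 [0.5652, 0.2948, 0.1048]
t 29.15 p [0.5577 0.2064 0.4111] q [ 0.5371 -0.1797  1.8244 -0.4269  1.1763 -2.0827] F [-0.2076  0.2342 -1.2068] w 0.0469 0.0
shift [-0.2778  0.7108  1.0234] turn [ 0.     -0.0014  1.8899] rows>= 9.9
```

View pics/rect9.png

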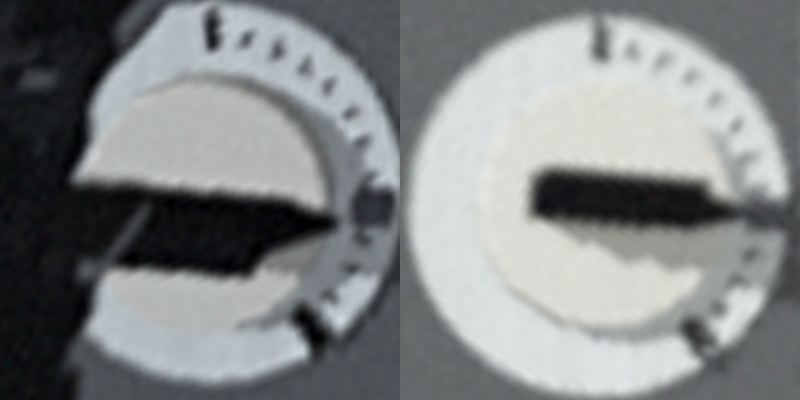

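```bash
python3 -c "
from rig import *
print(hand_in())"
```

```text
the job is handed in; nothing more can be done
None
```

The job is handed in, with no verdict returned: the flashlight lies in the cradle with its tail at the block, and the dial was wound to about 2.7 rad and set back to an estimated 1–3 mm from the tab's mark, with the arm clear of everything.

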